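# Load the clinic waste box and lock its port

### The job

Swing the waste box's pivoting dust cover well aside so its port is open, and put every used test cartridge in the box through the port. Then swing the cover back fully shut over the port and push the locking pin, now standing in its stand, all the way down through the cover's hole into the box; let go of everything, and leave the vial box, gel bottle and steel bowl where they are.

Things in the scene. Friction and masses are not known exactly. Their poses are not given: they have to be found in the camera images.
- wastebox: Clear-walled waste box with yellow top and floor, fixed to the table, 240 (own x) x 200 (own y) x 130 mm high, walls 5 mm, floor 6 mm, top plate 10 mm. Origin at the centre of its underside; own z up; own x runs from the cover's pivot over the port to the lock hole.
- port (a point): Centre of the round port, 100 mm across, level with the top face of the box (130 mm above the table).
- lock_hole (a point): Centre of the round 17 mm lock hole right through the box's top plate (10 mm thick), level with the top face, 82 mm from the port's centre along the box's own x. Axes as those of the box.
- cover (a joint): Angle (rad) of the flat grey dust cover about its upright pivot pin: 0 = shut on its stop, growing counter-clockwise from above to 1.9; past 1.2 the port is clear. Stays where left; 1.5 N at the knob moves it. A 120 mm disc, 8 mm thick, top 140 mm above the table, its centre 100 mm from the pivot; a tab beyond it has a 21 mm hole, 182 mm from the pivot, over the lock hole when shut.
- cover_knob (a point): Middle of the upright black round knob on the cover, half-way up: knob 24 mm across, 40 mm tall (from 140 to 180 mm above the table), 115 mm from the pivot.
- cover_hinge (a point): Point on the cover's pivot axis at the height of cover_knob; 90 mm from the box's centre along its own -x.
- pin_grip (a point): Middle of the black round grip of the locking pin: grip 22 mm across, 34 mm tall. Below the grip are a 30 mm flange 6 mm thick, then a steel shank 12 mm across, 42 mm long with a tapered foot. The pin stands upright in a fixed aluminium stand, 70 x 70 x 45 mm high, its flange on the stand's top; own z points up to the grip. Whole pin 82 mm, 60 g.
- pin_tip (a point): Foot of the pin's shank, on its axis, 65 mm below pin_grip. Pushed fully home the flange rests on the cover and the foot is 32 mm below the top face of the box. Own z points up to the grip.
- cart1_centre (a point): Centre of a used white test cartridge, a flat block 70 (own x) x 28 (own y) x 16 mm (own z), 30 g, lying loose on the table. Three to five are present; absent ones read None.
- cart2_centre (a point): Centre of a used white test cartridge, a flat block 70 (own x) x 28 (own y) x 16 mm (own z), 30 g, lying loose on the table. Three to five are present; absent ones read None.
- cart3_centre (a point): Centre of a used white test cartridge, a flat block 70 (own x) x 28 (own y) x 16 mm (own z), 30 g, lying loose on the table. Three to five are present; absent ones read None.
- cart4_centre (a point): Centre of a used white test cartridge, a flat block 70 (own x) x 28 (own y) x 16 mm (own z), 30 g, lying loose on the table. Three to five are present; absent ones read None.
- cart5_centre (a point): Centre of a used white test cartridge, a flat block 70 (own x) x 28 (own y) x 16 mm (own z), 30 g, lying loose on the table. Three to five are present; absent ones read None.
- vialbox_pt (a point): Bystander: centre of the underside of an open cardboard box of vials, 120 x 170 x 56 mm.
- gel_pt (a point): Bystander: centre of the underside of an upright gel bottle, 60 mm across, 90 mm tall.
- dish_pt (a point): Bystander: centre of the underside of a round steel bowl, 110 mm across, 45 mm tall.
Mind the look-alikes: they are no part of the job. Several things look just like the part that bears pin_grip: the one meant starts nearest to the robot's base.

How it is judged:
By the outcome, as a careful person would: the job done as asked, in the order asked, and still so for the second after the job is handed in, with the robot touching nothing.
Of cart1, cart2, cart3, cart4, cart5 only 3 to 5 are there at a start; the rules pass over those that are not, and their reading is None.
At some moment in a run one of cart1, cart2, cart3, cart4, cart5 may be knocked a few centimetres aside while the robot is not near it.
It also fails if it takes over 210 s, if anything falls off the work surface, if the arm or the gripper's body presses on something with over 40 N, if the wrist force passes 120 N, or if a joint passes its speed limit or range.

### The arm

A 6-joint arm with a two-finger parallel gripper is mounted at the origin on the work surface. World frame = base frame: x ahead of the robot, y to its left, z up, the work surface at z = 0. Lengths are in m, angles in rad, forces in N, time in s.
With the tool pointing down it reaches from about 0.4 to 0.925 m from the base axis. Payload 12.5 kg.
Tool frame: the origin (TCP) lies on the centre line of the jaws, within the pads' length; the fingertips stand 17 mm ahead of it and the grasp point (between the pads) lies 2 mm behind it (ctrl.tcp_to_tips is the distance from the TCP to the fingertips, in m); z points along the fingers, y is the line along which they close (so a half turn about z gives the same grasp; the last joint's range is limited). The gripper opens to 95 mm and grips with 3 to 60 N. Pads are 20 mm wide; open, the fingers measure 119 mm over their backs; the gripper's body (75 mm by 180 mm) begins 59 mm behind the grasp point.
Start: joints at [-1.413, 0.491, 1.559, -0, 1.092, -0.106], TCP at [0.163, -0.603, 0.232] pointing down, gripper open.
Joint ranges: [-3.1, 3.1], [-0.84, 2.19], [0.05, 2.79], [-1.13, 4.28], [0.06, 2.93], [-2.69, 2.69]. Speed limits (rad/s): [2.22, 2.22, 2.79, 3.14, 3.14, 3.14].

### API

Orientations are given as a rotation vector (axis times angle).
In Python, from cell import ctrl, eyes gives the robot as it stands.
- The arm moves only by the shell command python3 -m jog 'ROWS' [OPENING] [FORCE]. ROWS is JSON, a list of rows, each a list of 2 entries, a list of its own where there are three numbers: the shift along the tool's x, y, z in m, then the turn about the tool's z in degrees. In form: [[[x, y, z], spin], ...]. A call has 1 to 20 rows; each row shifts and turns the commanded pose from where the row before left it, along the tool's axes as they then stand; what a row does not reach is not made up. A row lasts 1/8 s, in which the tool goes at most 62.5 mm and 10.7 degrees, less where a joint would pass 70% of its speed; a pose out of reach is approached as far as the arm can. A call is refused whole if a number of a shift passes 0.0625 or a number of a turn 10.7, either way. A call with a gripper value outside its range is refused whole. OPENING is the finger opening in m, from 0 to 0.0951, set as the call begins (- or left out, the last holds). The fingers move at their own pace and stop on an object; FORCE is the grip in N (left out, the last holds). Time passes only in rows, so rows that do not move let the fingers close. It gives the time, the measured TCP pose, the force, the opening and the grip force at its end, in the units of the state.
- ctrl.sense(): the state, without advancing time (a new reading comes with each control period).
- eyes.capture(name): name is "side" or "top"; returns a dict with "frame" (400x640x3 uint8, red, green, blue), "camera_matrix" (3x3 intrinsics, pixels), "rvec" (rotation vector, rad) and "tvec" (3), from world to camera coordinates, as OpenCV has them. Camera axes: x right, y down, z forward; pixel columns grow to the right and rows downward; lengths in m; the calibration is good to about 2 mm. A picture is of the moment at which its call begins. There is no depth.
- ctrl.job_done(): hands the job in; it is judged then, once.
The state is a dict: "t": time; "joint_pos": joint angles; "joint_velocities": joint speeds; "joint_efforts": joint torques, N m; "eef_pos": TCP position; "ee_rot": TCP orientation; "wrist_force": force on the tool from outside, world axes, zero at the start; "torque": the same for the moment, N m; "width": opening from 0.0 (shut) to 1.0 (fully open); "grip_force": force on a finger pad.
Only numpy, scipy, OpenCV 4.12 (cv2) and the standard library are available. Lean on these libraries where they do the work, as an engineer would, in place of code of your own. Each camera call takes 0.05 s, during which the arm holds its last target. There are 200 camera calls.

## Working session

There is one attempt and no reset: what is moved stays moved. The work goes in short steps, Python scripts to look and compute and a shell command to move; the robot and the scene stay as the last step left them, time stands still between calls to the robot, and variables do not carry over. Pictures are saved under pics/ and viewed, at most 14 in all, crops included, and the job is handed in when it is done.

```bash
mkdir -p pics; ls
cat > h.py <<'E'
import numpy as np, cv2
from cell import ctrl, eyes
def snap(n,f):
    c=eyes.capture(n); cv2.imwrite('pics/'+f,c['frame'][:,:,::-1]); 
    np.savez('pics/'+f[:-4]+'.npz',**{k:np.array(v) for k,v in c.items()}); return c
def ray(c,u,v,z):
    K=np.array(c['camera_matrix']);R=cv2.Rodrigues(np.array(c['rvec']).astype(float).reshape(3))[0];t=np.array(c['tvec']).reshape(3)
    d=R.T@np.linalg.inv(K)@np.array([u,v,1.]);o=-R.T@t
    return (o+d*(z-o[2])/d[2]).round(4)
def proj(c,P):
    return cv2.projectPoints(np.array(P,float).reshape(-1,3),np.array(c['rvec'],float),np.array(c['tvec'],float),np.array(c['camera_matrix'],float),None)[0].reshape(-1,2).round(1)
def st():
    s=ctrl.sense(); R=cv2.Rodrigues(np.array(s['ee_rot'],float))[0]
    print(s['t'],np.round(s['eef_pos'],4),'\n',R.round(3),np.round(s['joint_pos'],2),s['width'],s['grip_force'],np.round(s['wrist_force'],1)); return s,R
E
python3 - <<'E'
from h import *
for n in('top','side'):
    c=snap(n,n+'0.png'); R=cv2.Rodrigues(np.array(c['rvec'],float))[0]; print(n,-R.T@np.array(c['tvec']).reshape(3),R.round(2).tolist())
st()
E
```

```text
pics
top [ 0.51105374 -0.10114059  0.9646151 ] [[0.02, -1.0, 0.03], [-0.99, -0.03, -0.12], [0.12, -0.02, -0.99]]
side [0.59589043 0.78106598 0.64560099] [[-1.0, -0.06, 0.02], [-0.05, 0.49, -0.87], [0.04, -0.87, -0.49]]
0.1 [ 0.1629 -0.6032  0.2311] 
 [[ 0.965  0.261 -0.   ]
 [ 0.261 -0.965  0.001]
 [ 0.    -0.001 -1.   ]] [-1.41  0.49  1.56 -0.    1.09 -0.11] 0.9996108273339487 0.0 [-0.3 -0.4 -0.1]
```

View pics/top0.png

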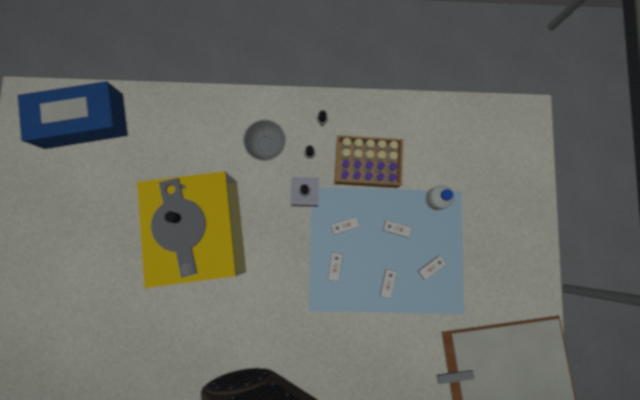

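View pics/side0.png

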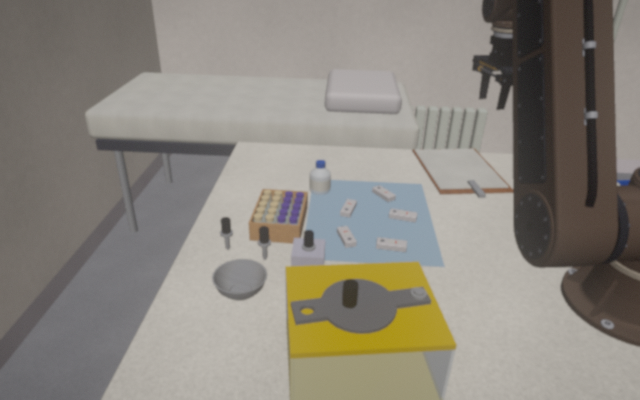

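Top view: the waste box is at about (188,228), with the cover pivot near (187,270), the knob at (172,217) and the tab at (171,187). Five cartridges lie on the blue mat. There are three pin-like objects: (305,189) in the stand, (310,151) and (322,117). The one at (305,189) is lowest in the picture, so nearest the base, and it stands in the stand. I'll confirm that in a crop.

Run:
```python
from h import *
c=dict(np.load('pics/top0.npz')); f=c['frame'].copy()
a=cv2.resize(f[160:295,130:250],None,fx=4.4,fy=4.4,interpolation=cv2.INTER_CUBIC)
b=cv2.resize(f[100:215,285:345],None,fx=4.4,fy=4.4,interpolation=cv2.INTER_CUBIC)
b=cv2.copyMakeBorder(b,0,a.shape[0]-b.shape[0],0,0,cv2.BORDER_CONSTANT)
cv2.imwrite('pics/crop1.png',np.hstack([a,b])[:,:,::-1])
# cartridges
roi=np.zeros(f.shape[:2],np.uint8); roi[200:308,315:455]=1
m=((f[:,:,0]>150)&(roi>0)).astype(np.uint8)
n,l,s,ce=cv2.connectedComponentsWithStats(m)
for i in range(1,n):
    if s[i,4]<40: continue
    ys,xs=np.where(l==i); P=np.array([ray(c,x,y,.016)[:2] for x,y in zip(xs,ys)],np.float32)
    r=cv2.minAreaRect(P); w=np.argmax(r[1]);ang=r[2]+(0 if w==0 else 90)
    print(ce[i].round(1),s[i,4],np.round(r[0],4),np.round(r[1],3),'long axis deg',round((ang+90)%180-90,1))
for u,v in((305,189),(310,151),(322,117)): print(u,v,ray(c,u,v,.08))
```

```text
305 189 [ 0.6516 -0.0754  0.08  ]
310 151 [ 0.7466 -0.085   0.08  ]
322 117 [ 0.8343 -0.1124  0.08  ]
```

View pics/crop1.png

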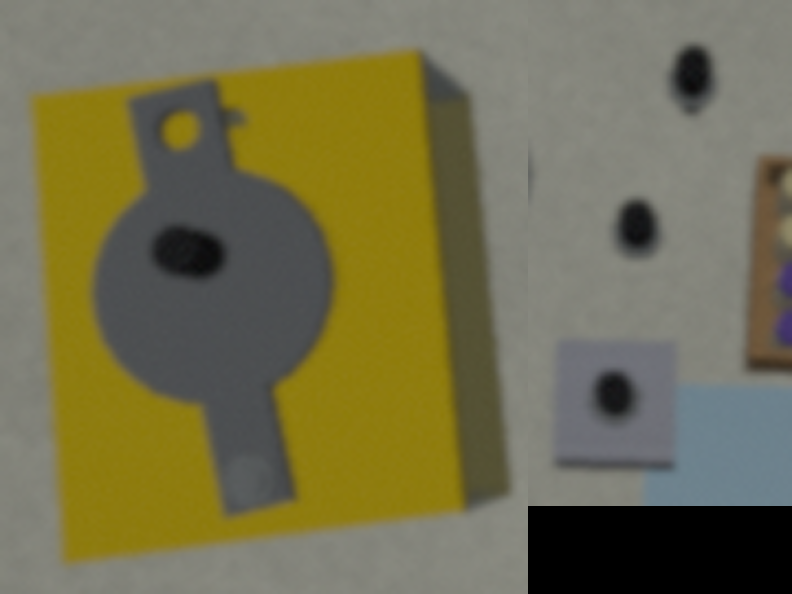

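The crop confirms it: only the pin at (305,189) stands in the aluminium stand, the other two are loose and further away. The cover is almost shut but slightly ajar, counter-clockwise from its stop.

```bash
cat >> h.py <<'E'
def carts(c,box=(200,308,315,455),z=.016):
    f=c['frame'].astype(int); m=np.zeros(f.shape[:2],np.uint8); a,b,d,e=box
    m[a:b,d:e]=(f[a:b,d:e,0]>135)
    m=cv2.morphologyEx(m,cv2.MORPH_CLOSE,np.ones((5,5),np.uint8))
    n,l,s,ce=cv2.connectedComponentsWithStats(m)
    for i in range(1,n):
        if s[i,4]<60: continue
        ys,xs=np.where(l==i); P=np.array([ray(c,x,y,z)[:2] for x,y in zip(xs,ys)],np.float32)
        r=cv2.minAreaRect(P); ang=r[2]+(0 if r[1][0]>r[1][1] else 90)
        print(ce[i].round(1),s[i,4],np.round(r[0],4),np.round(r[1],3),'long axis deg',round((ang+90)%180-90,1))
E
python3 - <<'E'
from h import *
c=dict(np.load('pics/top0.npz')); f=c['frame']
print(f[226,340:352].tolist(), f[250,400].tolist())
carts(c)
def q(x,y,z): return ray(c,(x+.5)/4.4-.5+130,(y+.5)/4.4-.5+160,z)
C=[q(*p,.13) for p in((32,96),(420,50),(465,510),(65,562))]; print(C,'\nmean',np.mean(C,0))
print([np.linalg.norm(C[i]-C[i-1]).round(3) for i in range(4)])
ax=(C[0]+C[1]-C[2]-C[3]);print('yaw',np.degrees(np.arctan2(ax[1],ax[0])))
print('coverhole',q(181,130,.14),'pivot',q(250,480,.145),'disc centre',q(213,287,.14),'knobtop',q(172,250,.18),'knobbase',q(207,254,.14))
E
```

```text
[[138, 138, 135], [138, 138, 135], [131, 133, 128], [127, 128, 122], [124, 125, 119], [126, 126, 121], [128, 128, 123], [130, 125, 120], [134, 124, 118], [137, 127, 124], [136, 133, 129], [138, 138, 134]] [109, 129, 140]
[344.7 225.2] 202 [ 0.5702 -0.1788] [0.022 0.062] long axis deg -71.2
[398.9 228.9] 136 [ 0.5651 -0.3149] [0.061 0.021] long axis deg 74.8
[334.8 266.6] 192 [ 0.4645 -0.1553] [0.022 0.063] long axis deg -7.1
[430.5 268.5] 163 [ 0.4676 -0.4052] [0.021 0.062] long axis deg -53.6
[388.1 283.7] 200 [ 0.4251 -0.2913] [0.02  0.063] long axis deg -11.5
[array([0.6506, 0.3047, 0.13  ]), array([0.6805, 0.1073, 0.13  ]), array([0.4454, 0.0717, 0.13  ]), array([0.4158, 0.2687, 0.13  ])] 
mean [0.548075 0.1881   0.13    ]
[np.float64(0.238), np.float64(0.2), np.float64(0.238), np.float64(0.199)]
yaw 8.663681471210312
coverhole [0.6335 0.2234 0.14  ] pivot [0.459 0.175 0.145] disc centre [0.554  0.2016 0.14  ] knobtop [0.5692 0.2077 0.18  ] knobbase [0.5706 0.2058 0.14  ]
```

```bash
cat >> h.py <<'E'
def need(x,y,z,head):
    s,R=st(); h=np.degrees(np.arctan2(R[1,0],R[0,0])); sp=h-head
    a=np.radians(head); d=np.array([x,y,z])-s['eef_pos']
    print('spin %.1f then shift x %.4f y %.4f z %.4f'%(sp,d[0]*np.cos(a)+d[1]*np.sin(a),d[0]*np.sin(a)-d[1]*np.cos(a),-d[2]))
E
python3 -m jog '[[[0,0,0],7.5],[[0,0,0],7.6],[[0.035,-0.035,0],0],[[0.035,-0.035,0],0],[[0.035,-0.035,0],0],[[0.035,-0.035,0],0],[[0.035,-0.035,0],0],[[0.035,-0.035,0],0],[[0.035,-0.035,0],0],[[0.035,-0.035,0],0],[[0.035,-0.035,0],0],[[0.035,-0.035,0],0],[[0.01,-0.05,0],0],[[0.01,-0.05,0],0],[[0.01,-0.05,0],0],[[0.01,-0.05,0],0],[[0.01,-0.05,0],0]]' 0.06 10
python3 -c "
from h import *
need(.5698,.2052,.235,0)"
```

```text
t: 2.22
eef_pos: [0.5629, -0.0016, 0.2314]
ee_rot: [3.142, 0.0, -0.001]
wrist_force: [0.6, 0.2, 0.4]
width: 0.629
grip_force: 0.0
2.225 [ 0.5629 -0.0016  0.2314] 
 [[ 1.  0. -0.]
 [ 0. -1. -0.]
 [-0.  0. -1.]] [-0.12  0.4   1.71 -0.    1.03  1.45] 0.6292944463244409 0.0 [0.6 0.2 0.4]
spin 0.0 then shift x 0.0069 y -0.2068 z -0.0036
```

```bash
python3 -m jog '[[[0.001,-0.04,0],0],[[0.001,-0.04,0],0],[[0.001,-0.04,0],0],[[0.002,-0.04,0],0],[[0.002,-0.04,0],0],[[0,-0.007,0],0],[[0,0,0],0],[[0,0,0.025],0],[[0,0,0.02],0],[[0,0,0.02],0],[[0,0,0],0]]' 0.06 10
python3 -m jog '[[[0,0,0],0],[[0,0,0],0],[[0,0,0],0],[[0,0,0],0],[[0,0,0],0]]' 0 8
python3 - <<'E'
from h import *
s,R=st(); p=np.array([.459,.1745]); k=s['eef_pos'][:2]-p; print('r',np.linalg.norm(k),'ang',np.degrees(np.arctan2(k[1],k[0])))
a0=np.arctan2(k[1],k[0]); T=np.radians(8.6)+1.6; A=np.linspace(a0,T,13); P=p+.115*np.c_[np.cos(A),np.sin(A)]
P[0]=s['eef_pos'][:2]; d=np.diff(P,axis=0); print(np.c_[d[:,0],-d[:,1]].round(4).tolist())
E
```

```text
t: 3.6
eef_pos: [0.5694, 0.2023, 0.1655]
ee_rot: [3.141, -0.002, -0.004]
wrist_force: [-0.2, -0.4, 0.2]
width: 0.629
grip_force: 0.0
t: 4.22
eef_pos: [0.5701, 0.2039, 0.1669]
ee_rot: [-3.141, -0.001, -0.002]
wrist_force: [0.9, 0.6, 2.8]
width: 0.252
grip_force: 8.0
4.225 [0.5701 0.2039 0.1669] 
 [[ 1.     0.     0.001]
 [ 0.    -1.     0.   ]
 [ 0.001 -0.    -1.   ]] [0.23 0.53 1.68 0.   0.93 1.8 ] 0.25226462190576143 8.000107482075691 [0.9 0.6 2.8]
r 0.11490397784494247 ang 14.828704507408801
[[-0.0044, -0.0136], [-0.0062, -0.0129], [-0.0077, -0.012], [-0.0091, -0.011], [-0.0104, -0.0098], [-0.0116, -0.0084], [-0.0125, -0.0069], [-0.0133, -0.0053], [-0.0138, -0.0036], [-0.0142, -0.0019], [-0.0143, -0.0001], [-0.0142, 0.0017]]
```

Gripped (width is 24 mm). Next, swing the cover along the arc, then release and rise.

```bash
python3 -m jog '[[[-0.0044,-0.0136,0],0],[[-0.0062,-0.0129,0],0],[[-0.0077,-0.012,0],0],[[-0.0091,-0.011,0],0],[[-0.0104,-0.0098,0],0],[[-0.0116,-0.0084,0],0],[[-0.0125,-0.0069,0],0],[[-0.0133,-0.0053,0],0],[[-0.0138,-0.0036,0],0],[[-0.0142,-0.0019,0],0],[[-0.0143,0,0],0],[[-0.0142,0.0017,0],0],[[0,0,0],0],[[0,0,0],0]]'
python3 -m jog '[[[0,0,0],0],[[0,0,0],0],[[0,0,0],0],[[0,0,-0.03],0],[[0,0,-0.04],0],[[0,0,-0.03],0],[[0.05,0.05,0],0],[[0.05,0.05,0],0],[[0.02,0.05,0],0],[[0.0,0.05,0],0],[[0,0.05,0],0],[[0,0.05,0],0],[[0,0.05,0],0],[[0,0.05,0],0],[[0,0,0],0]]' 0.06
python3 - <<'E'
from h import *
c=snap('top','top1.png'); carts(c); f=c['frame']
cv2.imwrite('pics/crop2.png',cv2.resize(f[120:320,110:470],None,fx=2.2,fy=2.2,interpolation=cv2.INTER_CUBIC)[:,:,::-1]); st()
E
```

```text
t: 5.98
eef_pos: [0.4368, 0.2892, 0.1665]
ee_rot: [-3.139, 0.0, 0.001]
wrist_force: [-2.3, 16.6, -1.0]
width: 0.252
grip_force: 8.0
t: 7.85
eef_pos: [0.5462, -0.1039, 0.2663]
ee_rot: [3.141, -0.006, -0.001]
wrist_force: [-0.6, 0.5, -0.8]
width: 0.632
grip_force: 0.0
[397.4 228.2] 284 [ 0.5659 -0.3157] [0.07  0.027] long axis deg 75.5
[432.5 267.4] 292 [ 0.4678 -0.406 ] [0.027 0.069] long axis deg -53.2
[331.6 270.7] 105 [ 0.4538 -0.1476] [0.016 0.043] long axis deg -7.1
[388.4 283.7] 310 [ 0.4246 -0.2922] [0.028 0.07 ] long axis deg -12.8
7.9 [ 0.5462 -0.1022  0.2663] 
 [[ 1.    -0.003 -0.001]
 [-0.003 -1.     0.   ]
 [-0.001 -0.    -1.   ]] [-0.3   0.36  1.68  0.    1.1   1.27] 0.6337084591769442 0.0 [-0.1 -0.1  0.3]
```

View pics/crop2.png

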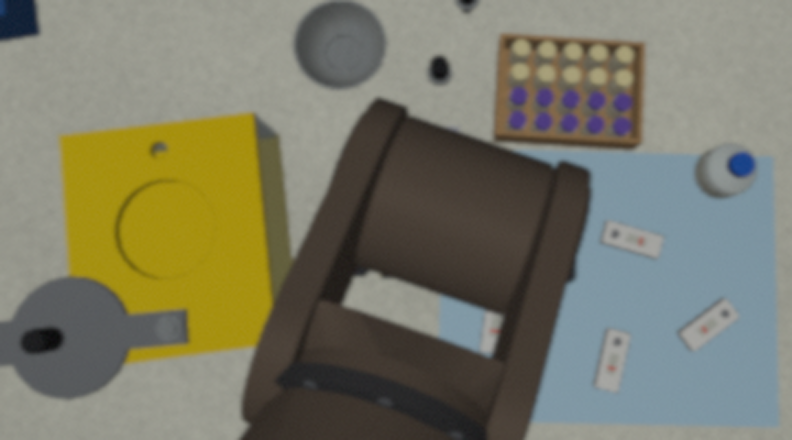

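The cover is well aside (knob at crop (40,340)), the port is open at crop (167,229) and the lock hole shows at crop (158,149). I'll pick the (0.566,-0.316) cartridge first.

```bash
python3 -m jog '[[[0.004,0.043,0],0],[[0.004,0.043,0],0],[[0.004,0.043,0],0],[[0.004,0.042,0],0],[[0.004,0.042,0],0],[[0,0,0.02],-9.4],[[0,0,0.02],-9.4],[[0,0,0.02],-9.4],[[0,0,0.02],-9.4],[[0,0,0.02],-9.4],[[0,0,0.02],-9.4],[[0,0,0.02],-9.4],[[0,0,0.02],-9.7],[[0,0,0],0],[[0,0,0],0]]' 0.06 20
python3 - <<'E'
from h import *
need(.5659,-.3157,.021,75.5)
c=dict(np.load('pics/top1.npz'))
q=lambda x,y,z: ray(c,(x+.5)/2.2-.5+110,(y+.5)/2.2-.5+120,z)
print('port',q(167,229,.13),'lock',q(158,149,.13),'knob',q(27,342,.18))
E
```

```text
t: 9.78
eef_pos: [0.5672, -0.3134, 0.1074]
ee_rot: [2.486, 1.92, 0.0]
wrist_force: [1.3, 0.2, 0.2]
width: 0.629
grip_force: 0.0
9.775 [ 0.5672 -0.3134  0.1074] 
 [[ 0.253  0.967  0.001]
 [ 0.967 -0.253 -0.   ]
 [-0.     0.001 -1.   ]] [-0.61  0.66  1.62  0.    0.87 -0.35] 0.6293725080390474 0.0 [1.3 0.2 0.2]
spin -0.2 then shift x -0.0025 y -0.0006 z 0.0864
port [0.5572 0.1886 0.13  ] lock [0.6396 0.2034 0.13  ] knob [0.4451 0.2942 0.18  ]
```

```bash
python3 -m jog '[[[-0.0025,0,0.03],0],[[0,0,0.03],0],[[0,0,0.026],0],[[0,0,0],0],[[0,0,0],0]]'
python3 -m jog '[[[0,0,0],0],[[0,0,0],0],[[0,0,0],0],[[0,0,0],0],[[0,0,-0.02],0],[[0,0,-0.05],0],[[0,0,-0.05],0],[[0,0,-0.05],0],[[0,0,0],0]]' 0
python3 -c "
from h import *
need(.557,.189,.19,75.3)"
```

```text
t: 10.4
eef_pos: [0.5666, -0.3167, 0.0221]
ee_rot: [2.483, 1.921, 0.001]
wrist_force: [0.0, 0.6, -0.6]
width: 0.631
grip_force: 0.0
t: 11.52
eef_pos: [0.5671, -0.3171, 0.1961]
ee_rot: [2.478, 1.919, 0.004]
wrist_force: [0.1, -0.0, -0.4]
width: 0.29
grip_force: 20.0
11.525 [ 0.5671 -0.3171  0.1961] 
 [[ 0.25   0.968  0.007]
 [ 0.968 -0.25  -0.005]
 [-0.003  0.008 -1.   ]] [-0.61  0.56  1.54 -0.    1.04 -0.36] 0.2898237261426695 19.999955892562866 [ 0.1 -0.  -0.4]
spin 0.2 then shift x 0.4870 y -0.1382 z 0.0061
```

```bash
python3 -m jog '[[[0.0487,-0.0138,0],0],[[0.0487,-0.0138,0],0],[[0.0487,-0.0138,0],0],[[0.0487,-0.0138,0],0],[[0.0487,-0.0138,0],0],[[0.0487,-0.0138,0],0],[[0.0487,-0.0138,0],0],[[0.0487,-0.0138,0],0],[[0.0487,-0.0138,0],0],[[0.0487,-0.0138,0],0],[[0,0,0],0],[[0,0,0],0]]'
python3 - <<'E'
from h import *
need(.557,.189,.12,75.3); c=snap('top','top2.png'); carts(c)
f=c['frame']
cv2.imwrite('pics/crop3.png',cv2.resize(f[120:320,110:470],None,fx=2.2,fy=2.2,interpolation=cv2.INTER_CUBIC)[:,:,::-1])
E
```

```text
t: 13.02
eef_pos: [0.5538, 0.1893, 0.1903]
ee_rot: [-2.483, -1.924, 0.001]
wrist_force: [0.2, 0.9, -0.3]
width: 0.293
grip_force: 20.0
13.025 [0.5538 0.1893 0.1903] 
 [[ 0.25   0.968 -0.001]
 [ 0.968 -0.25  -0.   ]
 [-0.001 -0.001 -1.   ]] [ 0.22  0.48  1.71 -0.    0.96  0.47] 0.2928008705154993 19.999834299087524 [ 0.2  0.9 -0.3]
spin 0.2 then shift x 0.0005 y 0.0031 z 0.0703
[344.8 225.1] 261 [ 0.5703 -0.1789] [0.026 0.067] long axis deg -71.5
[334.8 266.6] 268 [ 0.4645 -0.1554] [0.026 0.068] long axis deg -8.4
[432.3 267.4] 254 [ 0.4677 -0.4055] [0.025 0.066] long axis deg -53.1
[388.3 283.5] 263 [ 0.4249 -0.2922] [0.025 0.067] long axis deg -12.7
```

View pics/crop3.png

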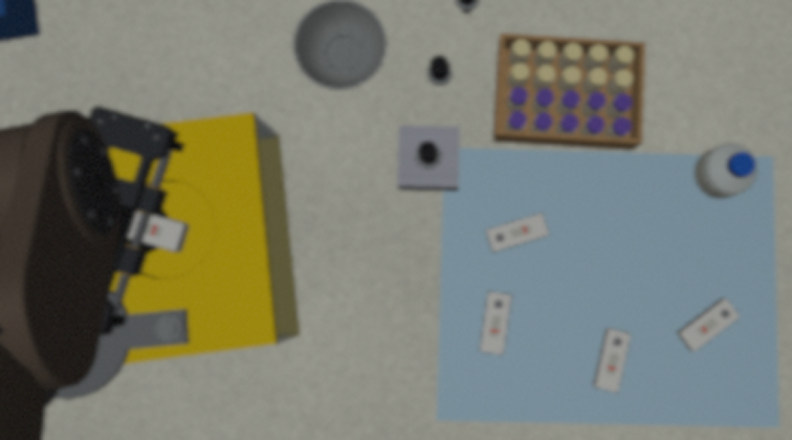

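The cartridge is held over the port (crop (160,231), apparent shift is from its height). The other four haven't moved. Lower and release.

```bash
python3 -m jog '[[[0.0005,0.003,0.025],0],[[0,0,0.025],0],[[0,0,0.02],0],[[0,0,0],0]]'
python3 -m jog '[[[0,0,0],0],[[0,0,0],0],[[0,0,-0.04],0],[[0,0,-0.04],0],[[-0.04,0.01,0],-8.3],[[-0.04,0.008,0],-8.3],[[-0.04,0.006,0],-8.3],[[-0.04,0.004,0],-8.3],[[-0.04,0,0],0],[[-0.04,0,0],0],[[-0.04,0,0],0],[[-0.04,0,0],0],[[0,0,0.03],0],[[0,0,0.03],0],[[0,0,0],0]]' 0.045
python3 -c "
from h import *
need(.5703,-.1789,.021,108.5)"
```

```text
t: 13.58
eef_pos: [0.5568, 0.1879, 0.1195]
ee_rot: [-2.485, -1.921, 0.004]
wrist_force: [-1.0, 0.1, -0.0]
width: 0.293
grip_force: 20.0
t: 15.45
eef_pos: [0.6297, -0.1223, 0.1395]
ee_rot: [-1.829, -2.551, 0.002]
wrist_force: [0.6, -0.9, -0.3]
width: 0.472
grip_force: 0.0
15.45 [ 0.6297 -0.1223  0.1395] 
 [[-0.321  0.947 -0.003]
 [ 0.947  0.321  0.001]
 [ 0.002 -0.002 -1.   ]] [-0.29  0.61  1.61 -0.    0.93 -0.62] 0.47245838475936847 0.0 [ 0.6 -0.9 -0.3]
spin 0.2 then shift x -0.0348 y -0.0743 z 0.1185
```

```bash
python3 -m jog '[[[-0.0174,-0.037,0],0],[[-0.0174,-0.0373,0],0.2],[[0,0,0.02],0],[[0,0,0.03],0],[[0,0,0.03],0],[[0,0,0.02],0],[[0,0,0],0],[[0,0,0],0]]' 0.055
python3 -c "
from h import *
need(.5703,-.1789,.021,108.5)"
```

```text
t: 16.45
eef_pos: [0.5721, -0.1795, 0.0423]
ee_rot: [1.834, 2.548, 0.001]
wrist_force: [0.1, -0.1, 0.2]
width: 0.578
grip_force: 0.0
16.45 [ 0.5721 -0.1795  0.0423] 
 [[-0.318  0.948  0.002]
 [ 0.948  0.318 -0.001]
 [-0.002  0.002 -1.   ]] [-0.41  0.7   1.78 -0.    0.66 -0.74] 0.5776462548915023 0.0 [ 0.1 -0.1  0.2]
spin 0.0 then shift x 0.0011 y -0.0015 z 0.0213
```

```bash
python3 -m jog '[[[0.001,-0.0015,0.021],0],[[0,0,0],0],[[0,0,0],0]]'
python3 -m jog '[[[0,0,0],0],[[0,0,0],0],[[0,0,0],0],[[0,0,0],0],[[0,0,-0.02],0],[[0,0,-0.05],0],[[0,0,-0.05],0],[[0,0,-0.05],0],[[0.0441,0.013,0],0],[[0.0441,0.013,0],0],[[0.0441,0.013,0],0],[[0.0441,0.013,0],0],[[0.0441,0.013,0],0],[[0.0441,0.013,0],0],[[0.0441,0.013,0],0],[[0.0441,0.013,0],0],[[0,0,0],0],[[0,0,0],0]]' 0
python3 - <<'E'
from h import *
need(.557,.189,.12,108.5); c=snap('top','top3.png'); carts(c)
E
```

```text
t: 16.82
eef_pos: [0.5701, -0.1789, 0.0209]
ee_rot: [1.834, 2.549, 0.0]
wrist_force: [-0.1, -0.3, 0.5]
width: 0.576
grip_force: 0.0
t: 19.08
eef_pos: [0.556, 0.1886, 0.1894]
ee_rot: [-1.834, -2.55, 0.001]
wrist_force: [-0.2, -0.8, -0.4]
width: 0.29
grip_force: 20.0
19.075 [0.556  0.1886 0.1894] 
 [[-0.318  0.948 -0.   ]
 [ 0.948  0.318 -0.   ]
 [-0.    -0.    -1.   ]] [ 0.21  0.48  1.7  -0.    0.96 -0.11] 0.2903388888710473 19.999983608722687 [-0.2 -0.8 -0.4]
spin 0.0 then shift x 0.0001 y 0.0011 z 0.0694
[334.8 266.4] 270 [ 0.4648 -0.155 ] [0.026 0.068] long axis deg -7.2
[432.3 267.4] 254 [ 0.4677 -0.4055] [0.025 0.066] long axis deg -53.1
[388.3 283.5] 264 [ 0.4249 -0.2921] [0.025 0.068] long axis deg -13.1
```

```bash
python3 -m jog '[[[0,0.001,0.025],0],[[0,0,0.025],0],[[0,0,0.02],0],[[0,0,0],0]]'
python3 -m jog '[[[0,0,0],0],[[0,0,0],0],[[0,0,-0.04],0],[[0,0,-0.04],0],[[-0.0424,-0.0281,0],0],[[-0.0424,-0.0281,0],0],[[-0.0424,-0.0281,0],0],[[-0.0424,-0.0281,0],0],[[-0.0424,-0.0281,0],0],[[-0.0424,-0.0281,0],0],[[-0.0424,-0.0281,0],0],[[0,0,0.02],-9.1],[[0,0,0.02],-9.1],[[0,0,0.02],-9.1],[[0,0,0.02],-9.1],[[0,0,0.02],-9.1],[[0,0,0.02],-9.1],[[0,0,0.02],-9.1],[[0,0,0],0],[[0,0,0],0]]' 0.05
python3 -c "
from h import *
need(.4648,-.155,.021,172.4)"
```

```text
t: 19.62
eef_pos: [0.5567, 0.1879, 0.1185]
ee_rot: [-1.836, -2.547, 0.003]
wrist_force: [-1.1, -0.8, -0.4]
width: 0.29
grip_force: 20.0
t: 22.12
eef_pos: [0.4652, -0.1549, 0.0605]
ee_rot: [0.219, 3.133, -0.001]
wrist_force: [-0.2, -0.5, 0.3]
width: 0.525
grip_force: 0.0
22.125 [ 0.4652 -0.1549  0.0605] 
 [[-0.99   0.139  0.001]
 [ 0.139  0.99  -0.001]
 [-0.001 -0.    -1.   ]] [-0.46  0.57  2.04 -0.    0.53 -1.89] 0.5248437797330868 0.0 [-0.2 -0.5  0.3]
spin -0.4 then shift x 0.0004 y -0.0001 z 0.0395
```

```bash
python3 -m jog '[[[0,0,0.03],0],[[0,0,0.0095],0],[[0,0,0],0],[[0,0,0],0]]'
python3 -m jog '[[[0,0,0],0],[[0,0,0],0],[[0,0,0],0],[[0,0,0],0],[[0,0,-0.02],0],[[0,0,-0.05],0],[[0,0,-0.05],0],[[0,0,-0.05],0],[[-0.0054,0.0442,0],0],[[-0.0054,0.0442,0],0],[[-0.0054,0.0442,0],0],[[-0.0054,0.0442,0],0],[[-0.0054,0.0442,0],0],[[-0.0054,0.0442,0],0],[[-0.0054,0.0442,0],0],[[-0.0054,0.0442,0],0],[[0,0,0],0],[[0,0,0],0]]' 0
python3 - <<'E'
from h import *
need(.557,.189,.12,172); c=snap('top','top4.png'); carts(c)
E
```

```text
t: 22.62
eef_pos: [0.4652, -0.1549, 0.0209]
ee_rot: [0.214, 3.133, -0.001]
wrist_force: [-0.3, -0.0, 0.1]
width: 0.527
grip_force: 0.0
t: 24.88
eef_pos: [0.5551, 0.1895, 0.1897]
ee_rot: [-0.213, -3.134, 0.001]
wrist_force: [0.1, 1.0, -0.3]
width: 0.293
grip_force: 20.0
24.875 [0.5551 0.1895 0.1897] 
 [[-0.991  0.135 -0.001]
 [ 0.135  0.991 -0.   ]
 [ 0.001 -0.001 -1.   ]] [ 0.22  0.48  1.7  -0.    0.96 -1.22] 0.293377731534642 19.994816780090332 [ 0.1  1.  -0.3]
spin 0.2 then shift x -0.0019 y -0.0002 z 0.0697
[432.3 267.3] 254 [ 0.4677 -0.4055] [0.025 0.066] long axis deg -53.1
[388.3 283.5] 263 [ 0.4249 -0.2922] [0.025 0.067] long axis deg -12.7
```

```bash
python3 -m jog '[[[-0.002,0,0.025],0],[[0,0,0.025],0],[[0,0,0.02],0],[[0,0,0],0]]'
python3 -m jog '[[[0,0,0],0],[[0,0,0],0],[[0,0,-0.04],0],[[0,0,-0.04],0],[[0.006,-0.045,0],0],[[0.006,-0.045,0],0],[[0.006,-0.045,0],0],[[0.006,-0.045,0],0],[[0.006,-0.045,0],0],[[0.006,-0.045,0],0],[[0.006,-0.045,0],0],[[0.006,-0.045,0],0],[[0.006,-0.045,0],0],[[0.006,-0.045,0],0],[[0.006,-0.045,0],0],[[0,0,0.05],4.9],[[0,0,0.05],0],[[0,0,0.04],0],[[0,0,0],0],[[0,0,0],0]]' 0.05
python3 -c "
from h import *
need(.4249,-.2922,.021,167.3)"
```

```text
t: 25.42
eef_pos: [0.5569, 0.1883, 0.1192]
ee_rot: [-0.215, -3.132, 0.001]
wrist_force: [-0.7, 0.3, 0.2]
width: 0.293
grip_force: 20.0
t: 27.92
eef_pos: [0.4256, -0.2925, 0.0617]
ee_rot: [0.347, 3.121, -0.002]
wrist_force: [-0.2, -0.1, 0.3]
width: 0.525
grip_force: 0.0
27.925 [ 0.4256 -0.2925  0.0617] 
 [[-0.976  0.22   0.001]
 [ 0.22   0.976 -0.001]
 [-0.002 -0.001 -1.   ]] [-0.73  0.59  1.98 -0.    0.57 -2.08] 0.5245163179605332 0.0 [-0.2 -0.1  0.3]
spin 0.0 then shift x 0.0008 y 0.0001 z 0.0407
```

```bash
python3 -m jog '[[[0.0008,0,0.03],0],[[0,0,0.0105],0],[[0,0,0],0],[[0,0,0],0]]'
python3 -m jog '[[[0,0,0],0],[[0,0,0],0],[[0,0,0],0],[[0,0,-0.02],0],[[0,0,-0.05],0],[[0,0,-0.05],0],[[0,0,-0.05],0],[[-0.002,0.0453,0],0],[[-0.002,0.0453,0],0],[[-0.002,0.0453,0],0],[[-0.002,0.0453,0],0],[[-0.002,0.0453,0],0],[[-0.002,0.0453,0],0],[[-0.002,0.0453,0],0],[[-0.002,0.0453,0],0],[[-0.002,0.0453,0],0],[[-0.002,0.0453,0],0],[[-0.002,0.0453,0],0],[[0,0,0],0],[[0,0,0],0]]' 0
python3 - <<'E'
from h import *
need(.557,.189,.12,167.3); c=snap('top','top5.png'); carts(c)
E
```

```text
t: 28.42
eef_pos: [0.4247, -0.2922, 0.0207]
ee_rot: [0.347, 3.121, -0.001]
wrist_force: [-0.3, 0.4, 0.3]
width: 0.527
grip_force: 0.0
t: 30.92
eef_pos: [0.5548, 0.1892, 0.1893]
ee_rot: [-0.346, -3.122, 0.001]
wrist_force: [-0.0, 0.1, -0.3]
width: 0.295
grip_force: 20.0
30.925 [0.5548 0.1892 0.1893] 
 [[-0.976  0.219 -0.001]
 [ 0.219  0.976 -0.   ]
 [ 0.001 -0.001 -1.   ]] [ 0.22  0.48  1.7  -0.    0.96 -1.13] 0.29468682252471157 19.999796748161316 [-0.   0.1 -0.3]
spin 0.0 then shift x -0.0022 y 0.0003 z 0.0693
[432.3 267.4] 254 [ 0.4677 -0.4055] [0.025 0.066] long axis deg -53.1
```

```bash
python3 -m jog '[[[-0.002,0,0.025],0],[[0,0,0.025],0],[[0,0,0.02],0],[[0,0,0],0]]'
python3 -m jog '[[[0,0,0],0],[[0,0,0],0],[[0,0,-0.04],0],[[0,0,-0.04],0],[[-0.0033,-0.0462,0],0],[[-0.0033,-0.0462,0],0],[[-0.0033,-0.0462,0],0],[[-0.0033,-0.0462,0],0],[[-0.0033,-0.0462,0],0],[[-0.0033,-0.0462,0],0],[[-0.0033,-0.0462,0],0],[[-0.0033,-0.0462,0],0],[[-0.0033,-0.0462,0],0],[[-0.0033,-0.0462,0],0],[[-0.0033,-0.0462,0],0],[[-0.0033,-0.0462,0],0],[[-0.0033,-0.0462,0],0]]' 0.05
python3 -m jog '[[[0,0,0.035],10.1],[[0,0,0.035],10.1],[[0,0,0.035],10.1],[[0,0,0.035],10.1],[[0,0,0],0],[[0,0,0],0]]'
python3 - <<'E'
from h import *
need(.4677,-.4057,.021,126.9); c=snap('side','side1.png')
f=c['frame']; cv2.imwrite('pics/crop4.png',cv2.resize(f[170:400,200:470],None,fx=2.5,fy=2.5,interpolation=cv2.INTER_CUBIC)[:,:,::-1])
E
```

```text
t: 31.48
eef_pos: [0.5566, 0.1878, 0.1187]
ee_rot: [-0.349, -3.12, 0.001]
wrist_force: [0.3, 0.2, 0.6]
width: 0.293
grip_force: 20.0
t: 33.6
eef_pos: [0.4667, -0.4079, 0.2005]
ee_rot: [0.347, 3.121, -0.001]
wrist_force: [0.3, 0.2, 0.6]
width: 0.529
grip_force: 0.0
t: 34.35
eef_pos: [0.4676, -0.4068, 0.0612]
ee_rot: [1.398, 2.812, -0.001]
wrist_force: [0.6, -0.3, 0.5]
width: 0.528
grip_force: 0.0
34.35 [ 0.4676 -0.4068  0.0612] 
 [[-0.604  0.797  0.001]
 [ 0.797  0.604 -0.001]
 [-0.002  0.    -1.   ]] [-0.82  0.69  1.72 -0.    0.73 -1.47] 0.5284612737254356 0.0 [ 0.6 -0.3  0.5]
spin 0.2 then shift x 0.0008 y 0.0008 z 0.0402
```

View pics/crop4.png

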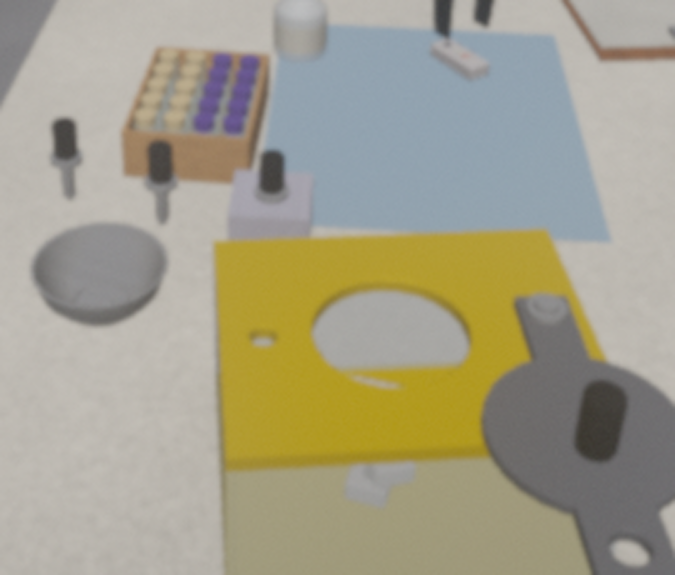

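Cartridges lie inside the box (crop (375,480)), the port is clear and the cover stays aside. The last cartridge is under the gripper.

```bash
python3 -m jog '[[[0.0008,0.0008,0.03],0],[[0,0,0.01],0],[[0,0,0],0],[[0,0,0],0]]'
python3 -m jog '[[[0,0,0],0],[[0,0,0],0],[[0,0,0],0],[[0,0,-0.02],0],[[0,0,-0.05],0],[[0,0,-0.05],0],[[0,0,-0.05],0]]' 0
python3 -m jog '[[[0.0324,0.033,0],0],[[0.0324,0.033,0],0],[[0.0324,0.033,0],0],[[0.0324,0.033,0],0],[[0.0324,0.033,0],0],[[0.0324,0.033,0],0],[[0.0324,0.033,0],0],[[0.0324,0.033,0],0],[[0.0324,0.033,0],0],[[0.0324,0.033,0],0],[[0.0324,0.033,0],0],[[0.0324,0.033,0],0],[[0.0324,0.033,0],0],[[0,0,0],0],[[0,0,0],0]]'
python3 - <<'E'
from h import *
need(.557,.189,.12,127); c=snap('top','top6.png'); carts(c)
E
```

```text
t: 34.9
eef_pos: [0.4676, -0.4056, 0.0207]
ee_rot: [1.403, 2.81, -0.001]
wrist_force: [-0.0, -0.6, -1.1]
width: 0.524
grip_force: 0.0
t: 35.78
eef_pos: [0.4671, -0.4051, 0.1927]
ee_rot: [1.403, 2.81, -0.001]
wrist_force: [0.4, -0.3, -0.9]
width: 0.292
grip_force: 20.0
t: 37.65
eef_pos: [0.557, 0.1889, 0.1903]
ee_rot: [1.403, 2.81, 0.0]
wrist_force: [-0.1, -0.6, -1.2]
width: 0.293
grip_force: 20.0
37.65 [0.557  0.1889 0.1903] 
 [[-0.601  0.799  0.   ]
 [ 0.799  0.601 -0.   ]
 [-0.     0.    -1.   ]] [ 0.21  0.48  1.7  -0.    0.96 -0.43] 0.2933643699783008 20.00000149011612 [-0.1 -0.6 -1.2]
spin -0.1 then shift x 0.0000 y 0.0000 z 0.0703
```

```bash
python3 -m jog '[[[0,0,0.025],0],[[0,0,0.025],0],[[0,0,0.02],0],[[0,0,0],0]]'
python3 -m jog '[[[0,0,0],0],[[0,0,0],0],[[0,0,0],0],[[0,0,-0.04],0],[[0,0,-0.04],0],[[0,0,-0.035],0],[[0,0,0],0],[[0,0,0],0]]' 0.06
python3 - <<'E'
from h import *
need(.4375,.2895,.235,127)
for n in('top','side'): c=snap(n,n+'7.png')
f=c['frame']; cv2.imwrite('pics/crop5.png',cv2.resize(f[170:400,200:470],None,fx=2.5,fy=2.5,interpolation=cv2.INTER_CUBIC)[:,:,::-1])
E
```

```text
t: 38.2
eef_pos: [0.5568, 0.1879, 0.1189]
ee_rot: [-1.405, -2.808, 0.003]
wrist_force: [0.3, 1.1, -0.1]
width: 0.291
grip_force: 20.0
t: 39.2
eef_pos: [0.5569, 0.1892, 0.2342]
ee_rot: [-1.404, -2.81, 0.001]
wrist_force: [-0.5, 0.5, -0.8]
width: 0.631
grip_force: 0.0
39.2 [0.5569 0.1892 0.2342] 
 [[-0.601  0.799 -0.   ]
 [ 0.799  0.601 -0.   ]
 [ 0.    -0.    -1.   ]] [ 0.22  0.44  1.65 -0.    1.06 -0.43] 0.6307092761958856 0.0 [-0.5  0.5 -0.8]
spin -0.1 then shift x 0.1520 y -0.0350 z -0.0008
```

View pics/crop5.png

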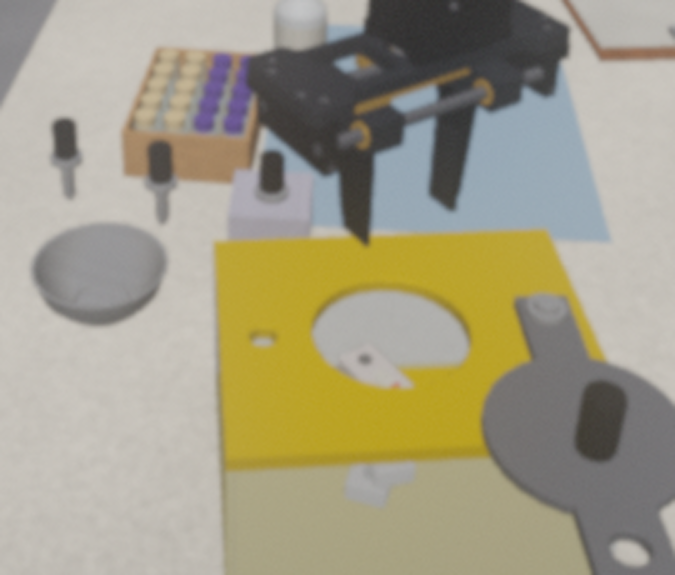

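View pics/top7.png

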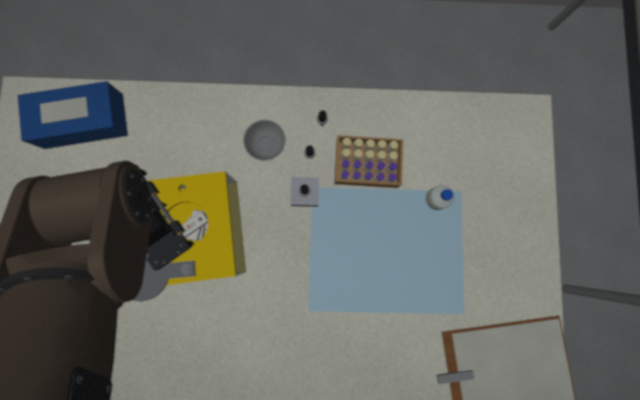

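All five are off the mat and in the box; the last one shows low inside the port (crop (375,370)). Next, grip the knob.

```bash
python3 -m jog '[[[0.038,-0.009,0],0],[[0.038,-0.009,0],0],[[0.038,-0.009,0],0],[[0.038,-0.008,0],0],[[0,0,0],0],[[0,0,0],0],[[0,0,0.03],0],[[0,0,0.03],0],[[0,0,0.008],0],[[0,0,0],0]]' 0.06 8
python3 -m jog '[[[0,0,0],0],[[0,0,0],0],[[0,0,0],0],[[0,0,0],0],[[0,0,0],0]]' 0
python3 - <<'E'
from h import *
s,R=st(); p=np.array([.459,.1745]); k=s['eef_pos'][:2]-p; print('r',np.linalg.norm(k),'ang',np.degrees(np.arctan2(k[1],k[0])))
a0=np.arctan2(k[1],k[0]); r=np.linalg.norm(k); A=np.linspace(a0,np.radians(10),14); P=p+np.linspace(r,.115,14)[:,None]*np.c_[np.cos(A),np.sin(A)]
d=np.diff(P,axis=0); print((d@R[:2,:2]).round(4).tolist())
E
```

```text
t: 40.55
eef_pos: [0.4385, 0.2893, 0.1665]
ee_rot: [-1.405, -2.81, 0.001]
wrist_force: [-0.6, 0.9, -0.8]
width: 0.632
grip_force: 0.0
t: 41.18
eef_pos: [0.4383, 0.2901, 0.167]
ee_rot: [1.403, 2.81, 0.002]
wrist_force: [0.1, 4.4, 2.9]
width: 0.249
grip_force: 8.0
41.175 [0.4383 0.2901 0.167 ] 
 [[-0.601  0.799  0.001]
 [ 0.799  0.601  0.001]
 [-0.     0.001 -1.   ]] [ 0.46  0.43  1.88  0.    0.83 -0.19] 0.2491207355032059 8.000782504677773 [0.1 4.4 2.9]
r 0.11749105124517956 ang 100.16884232911973
[[-0.0073, 0.0122], [-0.0087, 0.0112], [-0.01, 0.01], [-0.0111, 0.0087], [-0.0121, 0.0073], [-0.0128, 0.0058], [-0.0134, 0.0042], [-0.0138, 0.0025], [-0.014, 0.0009], [-0.014, -0.0008], [-0.0137, -0.0025], [-0.0133, -0.0041], [-0.0127, -0.0057]]
```

```bash
python3 -m jog '[[[-0.0073,0.0122,0],0],[[-0.0087,0.0112,0],0],[[-0.01,0.01,0],0],[[-0.0111,0.0087,0],0],[[-0.0121,0.0073,0],0],[[-0.0128,0.0058,0],0],[[-0.0134,0.0042,0],0],[[-0.0138,0.0025,0],0],[[-0.014,0.0009,0],0],[[-0.014,-0.0008,0],0],[[-0.0137,-0.0025,0],0],[[-0.0133,-0.0041,0],0],[[-0.0127,-0.0057,0],0],[[0,0,0],0],[[0,0,0],0]]'
python3 -m jog '[[[-0.0018,-0.0009,0],0],[[0,0,0],0],[[0,0,0],0]]'
python3 -m jog '[[[-0.0018,-0.0009,0],0],[[0,0,0],0],[[0,0,0],0]]'
python3 - <<'E'
from h import *
s,R=st(); k=s['eef_pos'][:2]-np.array([.459,.1745]); print(np.linalg.norm(k),np.degrees(np.arctan2(k[1],k[0])))
E
```

```text
t: 43.05
eef_pos: [0.5715, 0.1931, 0.1664]
ee_rot: [-1.403, -2.809, 0.003]
wrist_force: [-7.4, -1.8, -1.6]
width: 0.251
grip_force: 8.0
t: 43.42
eef_pos: [0.5718, 0.1922, 0.1665]
ee_rot: [-1.403, -2.809, 0.0]
wrist_force: [-6.4, 3.5, -2.0]
width: 0.247
grip_force: 8.0
t: 43.8
eef_pos: [0.5727, 0.1909, 0.1666]
ee_rot: [-1.404, -2.81, -0.002]
wrist_force: [-4.3, 8.1, -2.8]
width: 0.249
grip_force: 8.0
43.8 [0.5727 0.1909 0.1666] 
 [[-0.601  0.799  0.   ]
 [ 0.799  0.601  0.002]
 [ 0.001  0.001 -1.   ]] [ 0.21  0.53  1.68  0.    0.93 -0.43] 0.2494023234195067 7.99890048801899 [-4.3  8.1 -2.8]
0.11490235748192311 8.19135439571608
```

```bash
python3 -m jog '[[[-0.0018,-0.0009,0],0],[[0,0,0],0],[[0,0,0],0]]'
python3 -m jog '[[[0,0,0],0],[[0,0,0],0],[[0,0,0],0],[[0,0,-0.04],0],[[0,0,-0.04],0],[[0,0,-0.03],0],[[-0.05,-0.02,0],0],[[-0.05,-0.02,0],0],[[-0.05,-0.02,0],0],[[-0.05,-0.02,0],0],[[0,0,0],0],[[0,0,0],0]]' 0.06
python3 - <<'E'
from h import *
st(); c=snap('top','top8.png'); f=c['frame']
a=cv2.resize(f[160:295,130:250],None,fx=4.4,fy=4.4,interpolation=cv2.INTER_CUBIC)
cv2.imwrite('pics/crop6.png',a[:,:,::-1])
E
```

```text
t: 44.18
eef_pos: [0.5739, 0.1893, 0.1668]
ee_rot: [1.403, 2.81, 0.005]
wrist_force: [-0.6, 10.8, -4.0]
width: 0.249
grip_force: 8.0
t: 45.68
eef_pos: [0.629, -0.0198, 0.2766]
ee_rot: [-1.405, -2.81, -0.0]
wrist_force: [0.7, 0.7, 0.3]
width: 0.633
grip_force: 0.0
45.675 [ 0.629  -0.0198  0.2766] 
 [[-0.6  0.8 -0. ]
 [ 0.8  0.6  0. ]
 [ 0.  -0.  -1. ]] [-0.14  0.46  1.49  0.    1.19 -0.78] 0.6330975209487513 0.0 [0.7 0.7 0.3]
```

View pics/crop6.png

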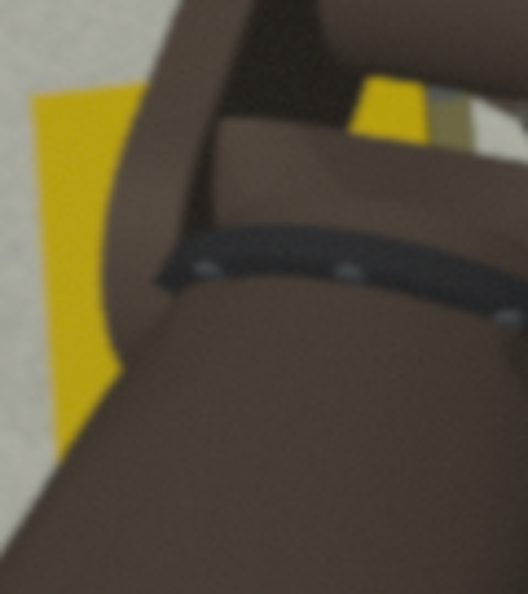

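```bash
python3 -m jog '[[[-0.036,-0.027,0],0],[[-0.036,-0.027,0],0],[[-0.036,-0.027,0],0],[[-0.036,-0.027,0],0],[[-0.036,-0.027,0],0],[[0,0,0],0],[[0,0,0],0]]'
python3 - <<'E'
from h import *
st(); c=snap('top','top9.png'); f=c['frame']
a=cv2.resize(f[160:295,130:250],None,fx=4.4,fy=4.4,interpolation=cv2.INTER_CUBIC)
s=snap('side','side9.png'); b=cv2.resize(s['frame'][180:345,280:350],None,fx=3.6,fy=3.6,interpolation=cv2.INTER_CUBIC)
b=b[:594]
cv2.imwrite('pics/crop7.png',np.hstack([a,b])[:,:,::-1])
# pin triangulation from dark blobs
pts=[]
for cc,(r0,r1,c0,c1) in((c,(175,205,290,320)),(s,(225,252,300,318))):
    g=cc['frame'][r0:r1,c0:c1].max(2); m=(g<70).astype(np.uint8); ys,xs=np.where(m); print(len(xs),xs.min()+c0,xs.max()+c0,ys.min()+r0,ys.max()+r0); pts.append((xs.mean()+c0,ys.mean()+r0))
Ms=[np.array(k['camera_matrix'])@np.c_[cv2.Rodrigues(np.array(k['rvec'],float))[0],np.array(k['tvec']).reshape(3)] for k in(c,s)]
X=cv2.triangulatePoints(Ms[0],Ms[1],np.array(pts[0]).reshape(2,1),np.array(pts[1]).reshape(2,1)); X=X[:3,0]/X[3,0]; print(pts,X,proj(c,X),proj(s,X))
print(ray(c,*pts[0],.072),ray(s,*pts[1],.068))
# box / cover predicted
def q(x,y,z): return ray(c,(x+.5)/4.4-.5+130,(y+.5)/4.4-.5+160,z)
h=np.array([.639,.2018,.13]);print('pred hole crop px',(proj(c,[h,h+[0,0,.01],[.459,.1745,.145]])-[130,160]+.5)*4.4-.5)
E
```

```text
t: 46.6
eef_pos: [0.6295, -0.2433, 0.2767]
ee_rot: [-1.402, -2.811, -0.0]
wrist_force: [-0.5, 1.5, -0.1]
width: 0.629
grip_force: 0.0
46.6 [ 0.6295 -0.2433  0.2767] 
 [[-0.601  0.799 -0.   ]
 [ 0.799  0.601  0.   ]
 [ 0.     0.    -1.   ]] [-0.47  0.53  1.37  0.    1.25 -1.11] 0.6290555337360327 0.0 [-0.5  1.5 -0.1]
53 301 307 185 193
86 305 311 232 245
[(np.float64(304.0943396226415), np.float64(189.1320754716981)), (np.float64(308.2674418604651), np.float64(238.69767441860466))] [ 0.65283093 -0.07285752  0.06775952] [[304.1 189.3]] [[308.2 238.7]]
[ 0.6525 -0.073   0.072 ] [ 0.6526 -0.0724  0.068 ]
pred hole crop px [[231.38 123.58]
 [224.78 120.5 ]
 [251.18 479.98]]
```

View pics/crop7.png

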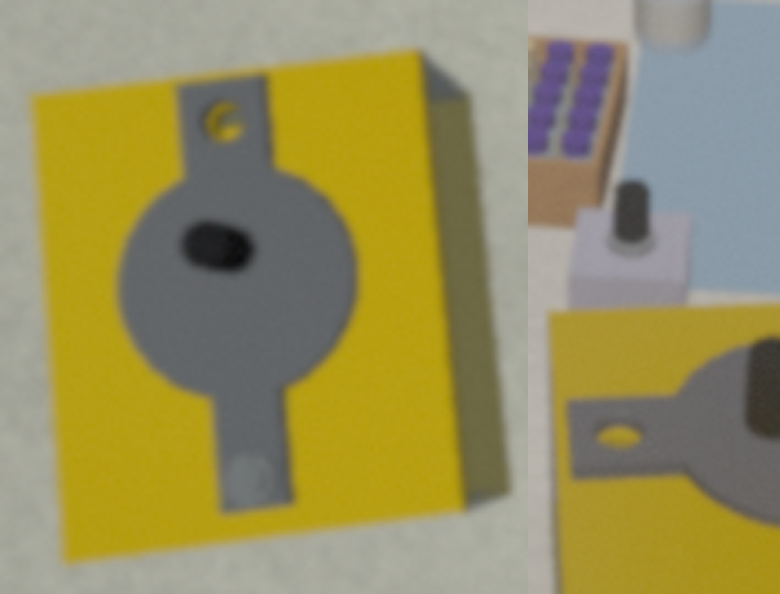

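The cover hole sits at crop (224,121), which matches the predicted shut position (225,120.5). To be sure it's on its stop, I'll push the knob's +y side with closed fingers.

```bash
python3 -m jog '[[[0.0463,0.0261,0],0],[[0.0463,0.0261,0],0],[[0.0463,0.0261,0],0],[[0.0463,0.0261,0],0],[[0.0463,0.0261,0],0],[[0.0463,0.0261,0],0],[[0.0463,0.0261,0],0],[[0.0463,0.0261,0],0],[[0.0463,0.0261,0],0],[[0,0,0],0],[[0,0,0.04],0],[[0,0,0.04],0],[[0,0,0.03],0],[[0,0,0],0]]' 0 8
python3 -m jog '[[[-0.009,-0.0045,0],0],[[0,0,0],0],[[0,0,0],0]]'
python3 -m jog '[[[-0.0036,-0.0018,0],0],[[0,0,0],0],[[0,0,0],0]]'
python3 -m jog '[[[-0.0036,-0.0018,0],0],[[0,0,0],0],[[0,0,0],0]]'
```

```text
t: 48.45
eef_pos: [0.5658, 0.2292, 0.1651]
ee_rot: [-1.402, -2.808, 0.004]
wrist_force: [0.9, 0.7, 0.2]
width: 0.005
grip_force: 0.0
t: 48.82
eef_pos: [0.5691, 0.2194, 0.1676]
ee_rot: [1.404, 2.809, 0.001]
wrist_force: [-0.4, -0.6, 1.1]
width: 0.005
grip_force: 0.0
t: 49.2
eef_pos: [0.5694, 0.218, 0.1675]
ee_rot: [-1.404, -2.81, -0.006]
wrist_force: [-2.9, 16.7, 2.3]
width: 0.001
grip_force: 8.3
t: 49.58
eef_pos: [0.5696, 0.2173, 0.1677]
ee_rot: [-1.403, -2.808, -0.013]
wrist_force: [-6.0, 38.6, 1.2]
width: 0.004
grip_force: 19.4
```

It is firmly against the stop: 38 N with almost no movement. Back off and go to the pin.

```bash
python3 -m jog '[[[0.009,0.0045,0],0],[[0.015,0.006,0],0],[[0,0,-0.04],0],[[0,0,-0.04],0],[[-0.045,-0.0245,0],0],[[-0.045,-0.0245,0],0],[[-0.045,-0.0245,0],0],[[-0.045,-0.0245,0],0],[[-0.045,-0.0245,0],0],[[-0.045,-0.0245,0],0],[[0,0,0],0],[[0,0,0],0]]' 0.06 30
python3 -c "
from h import *
need(.6526,-.0727,.072,127)"
```

```text
t: 51.08
eef_pos: [0.6086, -0.0667, 0.2466]
ee_rot: [-1.405, -2.81, 0.0]
wrist_force: [-0.4, 0.3, -0.1]
width: 0.63
grip_force: 0.0
51.075 [ 0.6086 -0.0667  0.2466] 
 [[-0.6  0.8 -0. ]
 [ 0.8  0.6  0. ]
 [ 0.  -0.  -1. ]] [-0.22  0.46  1.57 -0.    1.11 -0.86] 0.6301284922992433 0.0 [-0.4  0.3 -0.1]
spin -0.1 then shift x -0.0313 y 0.0315 z 0.1746
```

```bash
python3 -m jog '[[[-0.0313,0.0315,0],0],[[0,0,0],0],[[0,0,0.04],0],[[0,0,0.03],0],[[0,0,0],0],[[0,0,0],0]]'
python3 -c "
from h import *
need(.6526,-.0727,.072,127)"
```

```text
t: 51.82
eef_pos: [0.653, -0.0725, 0.1781]
ee_rot: [1.402, 2.81, 0.0]
wrist_force: [0.6, -0.5, -0.2]
width: 0.632
grip_force: 0.0
51.825 [ 0.653  -0.0725  0.1781] 
 [[-0.601  0.799  0.001]
 [ 0.799  0.601 -0.   ]
 [-0.001  0.001 -1.   ]] [-0.21  0.59  1.53 -0.    1.02 -0.86] 0.6317954828136539 0.0 [ 0.6 -0.5 -0.2]
spin -0.0 then shift x 0.0001 y -0.0005 z 0.1061
```

```bash
python3 -m jog '[[[0,0,0.04],0],[[0,0,0.04],0],[[0,0,0.026],0],[[0,0,0],0],[[0,0,0],0]]'
python3 -m jog '[[[0,0,0],0],[[0,0,0],0],[[0,0,0],0],[[0,0,0],0],[[0,0,0],0]]' 0
python3 -c "
from h import *
st()"
python3 -m jog '[[[0,0,-0.02],0],[[0,0,-0.03],0],[[0,0,-0.04],0],[[0,0,-0.04],0],[[0,0,-0.034],0],[[0,0,0],0],[[0,0,0],0]]'
python3 -c "
from h import *
need(.6393,.2022,.236,127)"
```

```text
t: 52.45
eef_pos: [0.6537, -0.0732, 0.0726]
ee_rot: [1.402, 2.808, 0.001]
wrist_force: [0.3, -0.6, 0.1]
width: 0.627
grip_force: 0.0
t: 53.08
eef_pos: [0.6528, -0.0731, 0.0707]
ee_rot: [1.404, 2.81, -0.0]
wrist_force: [0.6, -0.3, 1.7]
width: 0.227
grip_force: 30.0
53.075 [ 0.6528 -0.0731  0.0707] 
 [[-0.601  0.8    0.   ]
 [ 0.8    0.601 -0.   ]
 [-0.    -0.    -1.   ]] [-0.21  0.72  1.61 -0.    0.81 -0.86] 0.22661864920887637 30.000101029872894 [ 0.6 -0.3  1.7]
t: 53.95
eef_pos: [0.6524, -0.073, 0.2346]
ee_rot: [-1.404, -2.81, 0.0]
wrist_force: [0.5, 0.3, -0.6]
width: 0.225
grip_force: 30.0
53.95 [ 0.6524 -0.073   0.2346] 
 [[-0.601  0.8   -0.   ]
 [ 0.8    0.601  0.   ]
 [ 0.    -0.    -1.   ]] [-0.21  0.53  1.47 -0.    1.14 -0.86] 0.2253903709893133 29.99992847442627 [ 0.5  0.3 -0.6]
spin -0.1 then shift x 0.2277 y 0.1552 z -0.0014
```

```bash
python3 -m jog '[[[0.038,0.0259,0],0],[[0.038,0.0259,0],0],[[0.038,0.0259,0],0],[[0.038,0.0259,0],0],[[0.038,0.0259,0],0],[[0.038,0.0259,0],0],[[0,0,0],0],[[0,0,0],0],[[0,0,0],0]]'
python3 - <<'E'
from h import *
need(.6394,.2024,.2146,127); s=snap('side','side10.png')
cv2.imwrite('pics/crop8.png',cv2.resize(s['frame'][210:340,260:400],None,fx=4.4,fy=4.4,interpolation=cv2.INTER_CUBIC)[:,:,::-1])
c=dict(np.load('pics/top9.npz')); print(ray(c,(224+.5)/4.4-.5+130,(121+.5)/4.4-.5+160,.14))
E
```

```text
t: 55.08
eef_pos: [0.6402, 0.2013, 0.2342]
ee_rot: [-1.405, -2.809, 0.001]
wrist_force: [0.0, -0.8, -1.0]
width: 0.224
grip_force: 30.0
55.075 [0.6402 0.2013 0.2342] 
 [[-0.6    0.8   -0.001]
 [ 0.8    0.6   -0.   ]
 [ 0.    -0.001 -1.   ]] [ 0.21  0.56  1.43 -0.    1.15 -0.44] 0.22366347242910883 29.9997541308403 [ 0.  -0.8 -1. ]
spin -0.2 then shift x 0.0014 y 0.0001 z 0.0196
[0.6387 0.2021 0.14  ]
```

View pics/crop8.png

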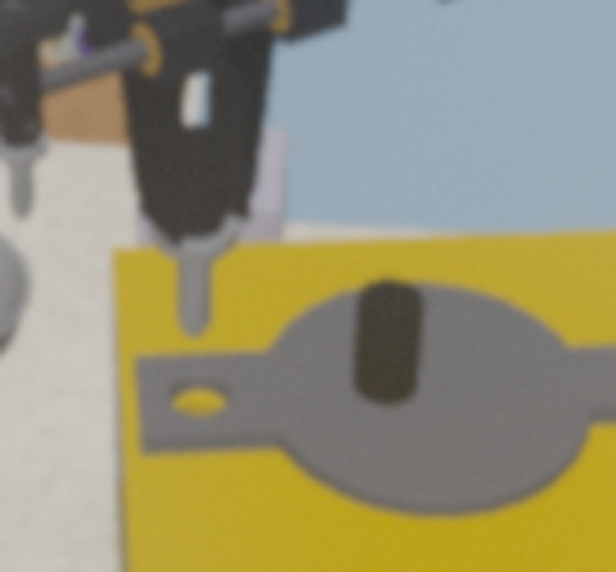

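The pin hangs vertical with its tip at crop (195,335) above the cover hole (200,398). Insert in stages.

```bash
python3 -m jog '[[[0.0012,0,0.01],0],[[0,0,0.01],0],[[0,0,0.008],0],[[0,0,0],0]]'
python3 -m jog '[[[0,0,0.006],0],[[0,0,0.006],0],[[0,0,0],0]]'
python3 -c "
from h import *
need(.6394,.2024,.1657,127)"
```

```text
t: 55.62
eef_pos: [0.6391, 0.2034, 0.2056]
ee_rot: [-1.403, -2.81, 0.002]
wrist_force: [0.1, -0.2, -1.0]
width: 0.223
grip_force: 30.0
t: 56.0
eef_pos: [0.6391, 0.2035, 0.194]
ee_rot: [-1.404, -2.81, 0.001]
wrist_force: [0.3, -0.2, -0.5]
width: 0.228
grip_force: 30.0
56.0 [0.6391 0.2035 0.194 ] 
 [[-0.601  0.799 -0.001]
 [ 0.799  0.601 -0.   ]
 [ 0.    -0.001 -1.   ]] [ 0.21  0.59  1.48 -0.    1.07 -0.43] 0.22759012752100227 29.99988555908203 [ 0.3 -0.2 -0.5]
spin -0.1 then shift x -0.0010 y -0.0004 z 0.0283
```

Tip is at z≈0.126 with no contact force, so it's in the hole. Continue.

```bash
python3 -m jog '[[[-0.0005,0,0.007],0],[[0,0,0.007],0],[[0,0,0.006],0],[[0,0,0],0]]'
python3 -m jog '[[[0,0,0.005],0],[[0,0,0.003],0],[[0,0,0],0],[[0,0,0],0]]'
python3 -m jog '[[[0,0,0.002],0],[[0,0,0],0],[[0,0,0],0]]'
```

```text
t: 56.5
eef_pos: [0.6395, 0.203, 0.1739]
ee_rot: [-1.404, -2.81, 0.001]
wrist_force: [-0.2, -0.4, -0.8]
width: 0.228
grip_force: 30.0
t: 57.0
eef_pos: [0.6397, 0.2031, 0.1667]
ee_rot: [1.404, 2.81, 0.0]
wrist_force: [-1.3, -0.4, -0.5]
width: 0.225
grip_force: 30.0
t: 57.38
eef_pos: [0.6398, 0.2031, 0.1656]
ee_rot: [1.403, 2.81, 0.001]
wrist_force: [-2.1, -0.3, 5.9]
width: 0.227
grip_force: 30.0
```

```bash
python3 -m jog '[[[0,0,0.001],0],[[0,0,0],0],[[0,0,0],0]]'
python3 -m jog '[[[0,0,0],0],[[0,0,0],0],[[0,0,0],0],[[0,0,-0.03],0],[[0,0,-0.04],0],[[0,0,-0.04],0],[[-0.045,-0.0245,0],0],[[-0.045,-0.0245,0],0],[[-0.045,-0.0245,0],0],[[-0.045,-0.0245,0],0],[[-0.045,-0.0245,0],0],[[-0.045,-0.0245,0],0],[[-0.045,-0.0245,0],0],[[-0.045,-0.0245,0],0],[[0,0,0],0],[[0,0,0],0]]' 0.05
python3 - <<'E'
from h import *
st(); c=snap('top','top11.png'); s=snap('side','side11.png')
a=cv2.resize(c['frame'][160:295,130:250],None,fx=3,fy=3,interpolation=cv2.INTER_CUBIC)
b=cv2.resize(s['frame'][200:335,260:400],None,fx=3,fy=3,interpolation=cv2.INTER_CUBIC)
cv2.imwrite('pics/crop9.png',np.hstack([a,b])[:,:,::-1])
E
```

```text
t: 57.75
eef_pos: [0.6399, 0.2031, 0.1655]
ee_rot: [1.403, 2.809, 0.002]
wrist_force: [-4.0, -1.4, 12.7]
width: 0.225
grip_force: 30.0
t: 59.75
eef_pos: [0.699, -0.2021, 0.2733]
ee_rot: [-1.404, -2.81, -0.0]
wrist_force: [-0.3, 0.9, -0.4]
width: 0.523
grip_force: 0.0
59.75 [ 0.699  -0.2021  0.2733] 
 [[-0.6    0.8   -0.001]
 [ 0.8    0.6    0.   ]
 [ 0.001 -0.    -1.   ]] [-0.37  0.62  1.22  0.    1.31 -1.02] 0.5226178145471916 0.0 [-0.3  0.9 -0.4]
```

View pics/crop9.png

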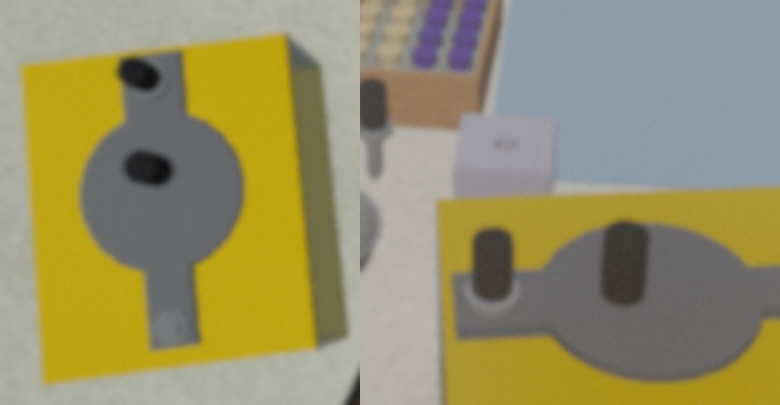

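View pics/side11.png

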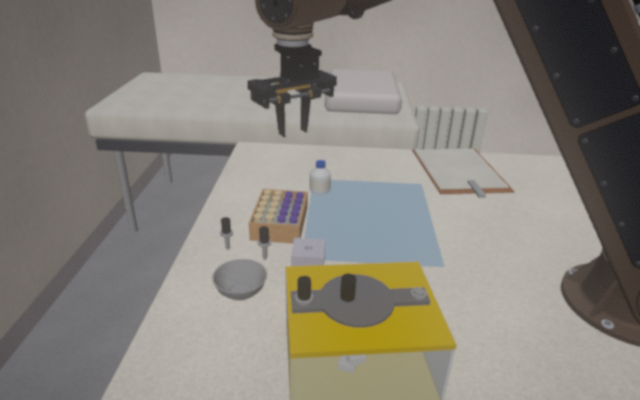

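The pin is fully home with its flange on the cover (side (304,298)), and the cover is shut. The mat is empty, the cartridges are in the box (350,362), and the vial box, bottle and bowl haven't moved.

```bash
python3 -c "
from cell import ctrl
print(ctrl.job_done())"
```

```text
the job is handed in; nothing more can be done
None
```

The job is handed in: all five cartridges are in the box, the cover is shut on its stop, the locking pin is fully home, the gripper is clear, and the bystanders were not moved.

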